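# Size a clock insert in the drilled test board

### The job

Before we drill the log slice for its clock we must know which bit the clock insert on the blue coaster needs. Offer it, dial up, squarely and gently to the holes of the test board one after another, starting with the smallest and skipping none, feeling at each whether it goes in and never forcing it; press it fully home in the first hole that takes it, bezel down on the wood, let go and leave it there, with the other inserts and the pebbles untouched.

Things in the scene. Friction and masses are not known exactly. Their poses are not given: they have to be found in the camera images.
- insert_a: clock insert, one of three alike: white dial up. Bezel to grip: brass, round, 52 mm across, 12 to 22 mm above the origin. Below it a black round body, 34.6, 38.6 or 42.6 mm across (one insert of each, hidden under the bezel; names don't tell), foot tapered by 1 mm over 2.5 mm, soft rubber ribs from 4 mm up. 0.07 kg. Origin: centre of the foot, z up. It starts on a coaster 14 mm high.
- insert_b: clock insert, one of three alike: white dial up. Bezel to grip: brass, round, 52 mm across, 12 to 22 mm above the origin. Below it a black round body, 34.6, 38.6 or 42.6 mm across (one insert of each, hidden under the bezel; names don't tell), foot tapered by 1 mm over 2.5 mm, soft rubber ribs from 4 mm up. 0.07 kg. Origin: centre of the foot, z up. It starts on a coaster 14 mm high.
- insert_c: clock insert, one of three alike: white dial up. Bezel to grip: brass, round, 52 mm across, 12 to 22 mm above the origin. Below it a black round body, 34.6, 38.6 or 42.6 mm across (one insert of each, hidden under the bezel; names don't tell), foot tapered by 1 mm over 2.5 mm, soft rubber ribs from 4 mm up. 0.07 kg. Origin: centre of the foot, z up. It starts on a coaster 14 mm high.
- test_board: brown wooden test board, fixed, flat, 248 x 98 x 20 mm, rounded edges; a row of four through holes, 32, 36, 40, 44 mm across, the smallest at its +y end, numbered by one to four burnt dots on the -x side. Origin: centre of the underside, y along the row; hole centres at y +81, +33, -19, -75 mm. An insert forced against a hole that refuses it, with over 50 N, is bruised.
- hole_1 (a point): centre of the mouth of the 32 mm hole, on the board's top surface, 20 mm above the table (smallest; it refuses all three inserts: a refused body's foot stays level with the board's top)
- hole_2 (a point): centre of the mouth of the 36 mm hole, on the board's top surface, 20 mm above the table (second; the first hole that takes a body is 1.4 mm wider than it: the foot drops 6 mm freely, then the rubber ribs meet the wood and a push of 7 to 15 N takes it home, foot 12 mm below the board's top)
- hole_3 (a point): centre of the mouth of the 40 mm hole, on the board's top surface, 20 mm above the table (third; a hole one size too large swallows a body loosely, with no resistance from the ribs)
- hole_4 (a point): centre of the mouth of the 44 mm hole, on the board's top surface, 20 mm above the table (largest)
- blue_coaster: round blue coaster, fixed, 80 mm across, 14 mm thick; origin at the centre of its underside. The insert to be sized stands on it, within 15 mm of its centre; the other two stand on cork coasters over 30 cm away
- stone_grey_a: flat grey pebble, 28 x 49 x 14 mm, bystander; origin at the centre of its underside
- stone_dotted_a: red pebble with white dots, 28 x 44 x 16 mm, bystander; origin at the centre of its underside
- stone_dotted_b: small red pebble with white dots, 18 x 36 x 15 mm, bystander; origin at the centre of its underside
- pebble_red: plain red pebble, 39 x 50 x 21 mm, bystander; origin at the centre of its underside
- ladybird: pebble painted as a pink ladybird, 25 x 34 x 15 mm, bystander; origin at the centre of its underside

How it is judged:
By the outcome, as a careful person would: the job done as asked, in the order asked, and still so for the second after the job is handed in, with the robot touching nothing.
It also fails if it takes over 64 s, if anything falls off the work surface, if the arm or the gripper's body presses on something with over 40 N, if the wrist force passes 120 N, or if a joint passes its speed limit or range.

### The arm

A 6-joint arm with a two-finger parallel gripper is mounted at the origin on a cart in front of the work surface, level with it; the furniture and walls round the work are solid. World frame = base frame: x ahead of the robot, y to its left, z up, the work surface at z = 0. Lengths are in mm, angles in rad, forces in N, time in s.
With the tool pointing down it reaches from about 275 to 1000 mm from the base axis. Payload 8.4 kg.
Tool frame: the origin (TCP) lies at the very end of the fingers, on their centre line; the grasp point (between the pads) lies 19 mm behind it; z points along the fingers, y is the line along which they close (so a half turn about z gives the same grasp; the last joint's range is limited). The gripper opens to 85 mm and grips with 20 to 120 N. Pads are 22 mm wide; open, the fingers measure 114 mm over their backs; the gripper's body (76 mm by 85 mm) begins 54 mm behind the grasp point. The pads swing forward as they close: fully open they stand 13 mm farther back than shut.
Start: joints at [1.287, 0.353, 1.633, -0, 1.155, -0.002], TCP at [173.802, 600.351, 231.281] pointing down, gripper open.
Joint ranges: [-2.63, 2.63], [-0.92, 2.1], [0.06, 2.66], [-1.3, 4.44], [0, 2.69], [-3.02, 3.02]. Speed limits (rad/s): [2.22, 2.22, 2.79, 3.14, 3.14, 3.14].

### API

Orientations are given as [roll, pitch, yaw] about the fixed x, y, z axes, in that order (R = Rz(yaw) Ry(pitch) Rx(roll)).
In Python, from rig import sensors, grab_frame, camera_params, order gives the robot as it stands. The module is installed in compiled form; this text tells all that it offers.
- The arm moves only by the tool move_arm, never from a script. Its argument "motion" is a list of rows, each a list of 7 numbers: the turn, a rotation vector about the tool's x, y, z in rad, then the shift along the tool's x, y, z in m, then the finger opening in m, from 0 to 0.0854. A call has 1 to 8 rows; each row is the pose to reach, as a shift and turn from the pose commanded when the call began, along the tool's axes at that moment; what a row does not reach only later rows make up. A row lasts 1/8 s, in which the tool goes at most 62.5 mm and 10.7 degrees, less where a joint would pass 70% of its speed; a pose out of reach is approached as far as the arm can. A call with a gripper value outside its range is refused whole. The fingers move at their own pace and stop on an object; "grip_force" is the grip in N (left out, the last holds). Time passes only in rows, so rows that repeat a pose let the fingers close. It gives the time, the measured TCP pose, the force, the opening and the grip force at its end, in the units of the state.
- sensors.sense(): the state, without advancing time (a new reading comes with each control period).
- grab_frame(name): name is "scene" or "top"; returns (picture, depth): 384x512x3 uint8, red, green, blue; 384x512 float32, mm along the optical axis (not along the pixel's ray), 0 where there is no reading.
- camera_params(name): a dict with "camera_matrix" (3x3 intrinsics, pixels), "world_from_camera" (4x4, takes a point from camera to world coordinates). Camera axes: x right, y down, z forward; pixel columns grow to the right and rows downward; lengths in mm; the calibration is good to about 2 mm. A picture is of the moment at which its call begins. camera_params takes no time and is no camera call.
- order.sign_off(): hands the job in; it is judged then, once.
The state is a dict: "clock": time; "qpos": joint angles; "qvel": joint speeds; "joint_efforts": joint torques, N m; "eef_pos": TCP position; "tcp_rot": TCP orientation; "contact_force": force on the tool from outside, world axes, zero at the start; "wrist_torque": the same for the moment, N m; "opening": opening from 0.0 (shut) to 1.0 (fully open); "grasp_force": force on a finger pad.
Only numpy, scipy, OpenCV 4.12 (cv2) and the standard library are available. Lean on these libraries where they do the work, as an engineer would, in place of code of your own. Each camera call takes 0.05 s, during which the arm holds its last target. There are 200 camera calls.

## Working session

There is one attempt and no reset: what is moved stays moved. The work goes in short steps, Python scripts to look and compute and a tool call to move; the robot and the scene stay as the last step left them, time stands still between calls to the robot, and variables do not carry over. Pictures are saved under pics/ and viewed, at most 10 in all, crops included, and the job is handed in when it is done.

Besides the shell and the picture viewer there is one more tool, called after "Call:" as name(argument=value, ...) on one line, values as JSON. move_arm: Moves the arm, as the interface text tells. Its arguments: {"type":"object","properties":{"motion":{"type":"array","items":{"type":"array","items":{"type":"number"}}},"grip_force":{"type":"number"}},"required":["motion"]}

```bash
mkdir -p pics
python3 - <<'E'
from rig import sensors, grab_frame, camera_params
import cv2,numpy as np
for n in("scene","top"):
    p,d=grab_frame(n); cv2.imwrite(f"pics/{n}0.png",p[:,:,::-1]); np.savez(f"{n}0.npz",p=p,d=d)
    c=camera_params(n); print(n,np.round(c["camera_matrix"],1).tolist(),np.round(c["world_from_camera"],3).tolist())
print(sensors.sense())
E
```

```text
scene [[388.7, 0.0, 257.2], [0.0, 388.7, 186.5], [0.0, 0.0, 1.0]] [[0.89, -0.188, 0.416, -21.57], [-0.457, -0.386, 0.802, -985.192], [0.01, -0.903, -0.429, 589.814], [0.0, 0.0, 0.0, 1.0]]
top [[472.8, 0.0, 254.5], [0.0, 472.8, 189.8], [0.0, 0.0, 1.0]] [[-0.025, -0.998, 0.059, 432.799], [-1.0, 0.025, 0.006, 15.655], [-0.007, -0.059, -0.998, 1414.636], [0.0, 0.0, 0.0, 1.0]]
{'clock': 0.1, 'qpos': array([ 1.28665216e+00,  3.53616053e-01,  1.63401717e+00, -2.11299607e-05,
        1.15524447e+00, -2.37677326e-03]), 'qvel': array([ 0.00076157, -0.0016266 , -0.00241609, -0.00094154, -0.00191299,
        0.0003498 ]), 'joint_efforts': array([ 5.47869349e-04, -6.06358767e+01, -3.42819214e+01,  1.06679267e-04,
        3.99554454e-03,  2.16697657e-05]), 'eef_pos': array([173.65838542, 599.95280455, 230.63178661]), 'tcp_rot': array([-3.14030757e+00,  1.62663835e-05,  2.85983381e+00]), 'contact_force': array([-0.23498573,  0.37032681,  0.2681499 ]), 'wrist_torque': array([-0.03727585,  0.00911602, -0.00870267]), 'grasp_force': 0.0, 'opening': 1.0010992088331279}
```

View pics/scene0.png

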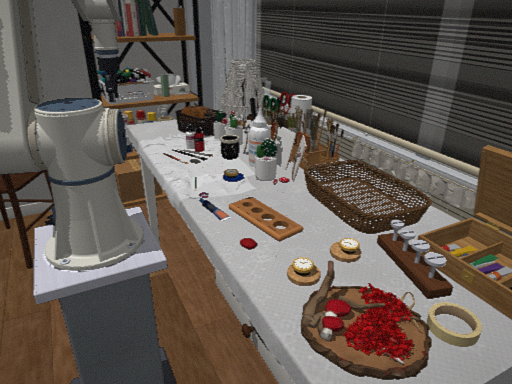

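View pics/top0.png

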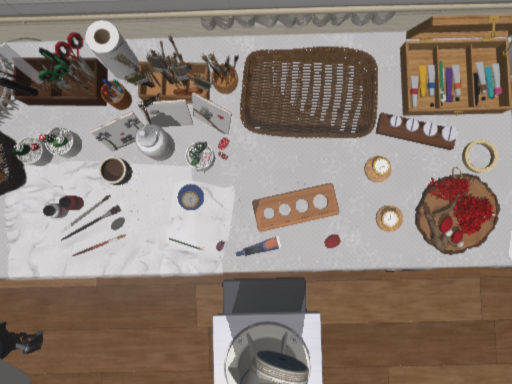

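The scene view shows the blue coaster at (233,176) and the board's holes from (249,205) to (280,226). The top view shows the coaster at (190,197) and the holes at (269,213), (284,210), (301,206) and (320,201), with nothing high nearby except the cactus pots at (200,155). I'll zoom in on these.

Run:
```python
import cv2,numpy as np
o=[]
for n,b in(("scene",[(203,158,60,40),(222,190,90,60)]),("top",[(160,177,60,40),(247,177,99,66)])):
    p=np.load(f"{n}0.npz")["p"][:,:,::-1]
    o.append(np.hstack([cv2.resize(p[y:y+h,x:x+w],(400,266),interpolation=cv2.INTER_CUBIC) for x,y,w,h in b]))
cv2.imwrite("pics/crop1.png",np.vstack(o))
```

```text
(no output)
```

View pics/crop1.png

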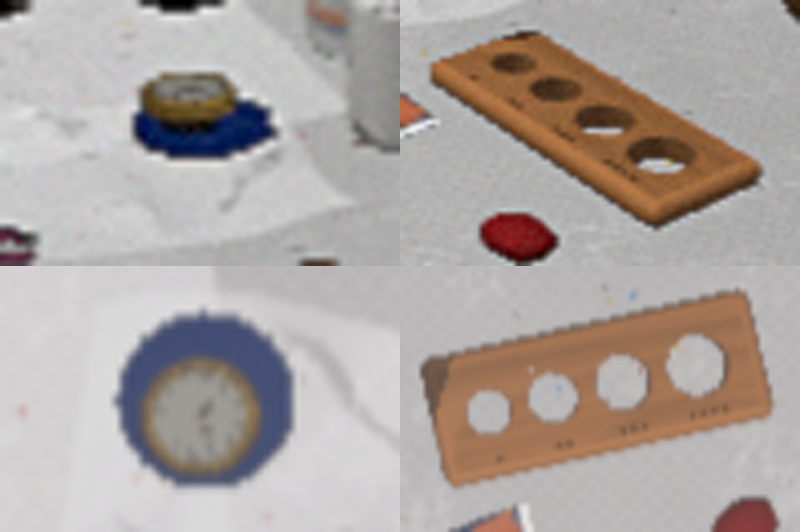

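The crops show the dial up on the blue coaster, its bezel at about (190,199) in the top view. The board's burnt dots confirm that the small hole is at the left (+y) end. Next I'll measure.

```bash
cat > h.py <<'E'
import cv2,numpy as np
from rig import camera_params
def ray(n,uv):
    c=camera_params(n);K=np.array(c["camera_matrix"]);T=np.array(c["world_from_camera"])
    d=T[:3,:3]@np.linalg.solve(K,[uv[0],uv[1],1.]);return T[:3,3],d
def cast(n,uv,z):
    o,d=ray(n,uv);return o+d*(z-o[2])/d[2]
def proj(n,P):
    c=camera_params(n);T=np.array(c["world_from_camera"]);q=T[:3,:3].T@(np.array(P)-T[:3,3]);q=np.array(c["camera_matrix"])@q;return q[:2]/q[2]
def tri(u1,u2,a="top",b="scene"):
    o1,d1=ray(a,u1);o2,d2=ray(b,u2)
    s=np.linalg.lstsq(np.c_[d1,-d2],o2-o1,rcond=None)[0]
    p,q=o1+s[0]*d1,o2+s[1]*d2;return (p+q)/2,np.linalg.norm(p-q)
def blobs(m,lo,hi):
    n,l,s,c=cv2.connectedComponentsWithStats(m.astype(np.uint8),connectivity=4)
    return [(s[i,4],c[i],l==i) for i in range(1,n) if lo<s[i,4]<hi]
def world(n,d,uv):  # depth point
    c=camera_params(n);T=np.array(c["world_from_camera"]);z=d[int(uv[1]+.5),int(uv[0]+.5)]
    return T[:3,3]+T[:3,:3]@np.linalg.solve(np.array(c["camera_matrix"]),[uv[0],uv[1],1.])*z
E
python3 - <<'E'
from h import *
t=np.load("top0.npz");s=np.load("scene0.npz");p=t["p"];d=t["d"]
# insert: non-blue inside the coaster blob
hsv=cv2.cvtColor(p,cv2.COLOR_RGB2HSV);H,S,V=cv2.split(hsv)
roi=np.zeros(H.shape,bool);roi[177:217,165:215]=1
blue=(H>100)&(H<135)&(S>90)&roi
cs=cv2.findContours(blue.astype(np.uint8),cv2.RETR_EXTERNAL,cv2.CHAIN_APPROX_NONE)[0]
big=max(cs,key=cv2.contourArea);cen,r=cv2.minEnclosingCircle(big);print("coaster",cen,r,cast("top",cen,14))
hull=np.zeros(H.shape,np.uint8);cv2.drawContours(hull,[cv2.convexHull(big)],-1,1,-1)
ins=blobs((hull>0)&~blue,100,900)
for a,c,m in ins:
    e=cv2.fitEllipse(max(cv2.findContours(m.astype(np.uint8),0,1)[0],key=len))
    print("insert",a,c,e,cast("top",c,33),world("top",d,c))
ic=max(ins,key=lambda b:b[0])[1]
# board
roi[:]=0;roi[177:240,247:346]=1
wood=(S>90)&((H<20))&roi&(V>60)
w=max(blobs(wood,500,9999),key=lambda b:b[0])[2].astype(np.uint8)
rc=cv2.minAreaRect(cv2.findContours(w,0,1)[0][0]);box=cv2.boxPoints(rc)
print("board",rc,[np.round(cast("top",b,15)[:2]).tolist() for b in box])
cn,hi=cv2.findContours(w,cv2.RETR_CCOMP,1)
hs=[]
f=np.zeros_like(w);cv2.drawContours(f,[max(cn,key=cv2.contourArea)],-1,1,-1)
hs=sorted([b for b in blobs((f>0)&(w==0),40,999)],key=lambda b:b[1][0])
X=np.array([cast("top",b[1],10)[:2] for b in hs]);print("holes",[(b[0],np.round(b[1],1)) for b in hs],X.round(1).tolist())
L=np.array([81,33,-19,-75.])
M=np.c_[np.ones(4),L];co=np.linalg.lstsq(M,X,rcond=None)[0];print("origin",co[0],"dir",co[1],np.linalg.norm(co[1]),"yaw",np.arctan2(-co[1][0],co[1][1]))
u=co[1]/np.linalg.norm(co[1]);o=X.mean(0)-L.mean()*u
F=o+L[:,None]*u;print("fit",F.round(1).tolist(),"res",(F-X).round(1).tolist())
for q in F: print("scene px mouth",proj("scene",[*q,20]).round(1))
mid=(hs[1][1]+hs[2][1])/2;print("board depth top",world("top",d,mid),"table",world("top",d,(230,230)))
print("insert in scene", proj("scene",cast("top",ic,36)))
# scene: dial+bezel blob
p=s["p"];ds=s["d"]
for v in range(166,184): print(v,[int(x) for x in ds[v,222:246]])
E
```

```text
coaster (190.5, 197.0) 12.175895690917969 [499.36482743 213.71639384  14.        ]
insert 266 [189.83458647 198.28571429] ((189.78616333007812, 198.24496459960938), (15.953354835510254, 19.726640701293945), 103.96464538574219) [494.74372269 213.04128849  33.        ] [494.55017129 212.42453448  37.31706464]
board ((295.298095703125, 207.01028442382812), (31.533174514770508, 81.99999237060547), 77.3004150390625) [[484.0, 32.0], [532.0, -206.0], [440.0, -224.0], [393.0, 14.0]]
holes [(np.int32(112), array([268.5, 212.8])), (np.int32(135), array([284.3, 209.1])), (np.int32(163), array([301.5, 205.4])), (np.int32(194), array([320. , 201.4]))] [[446.9, -16.6], [456.6, -63.6], [466.4, -115.2], [477.1, -170.2]]
origin [462.68910353 -96.32062885] dir [-0.19285801  0.98531728] 1.0040141244276517 yaw 0.19328825149222886
fit [[447.1, -16.8], [456.3, -63.9], [466.3, -114.9], [477.1, -169.9]] res [[0.2, -0.2], [-0.2, -0.3], [-0.1, 0.2], [0.0, 0.3]]
scene px mouth [247.3 203.4]
scene px mouth [256.8 209.3]
scene px mouth [267.7 216.1]
scene px mouth [280.3 223.9]
board depth top [461.22685841 -88.
[... 2092 characters left out ...]
1399, 1392, 1403, 1407, 1404, 1401, 1399, 1403, 1399, 1395, 1402, 1399, 1396, 1403, 1405, 1406, 1408, 1425]
180 [1407, 1407, 1405, 1406, 1391, 1393, 1396, 1394, 1396, 1393, 0, 1392, 1398, 1393, 1394, 1394, 1393, 1400, 1397, 1398, 1399, 1396, 1401, 1407]
181 [1397, 1402, 1396, 1403, 1400, 1399, 1395, 1393, 1396, 1390, 1388, 1395, 1394, 1394, 1399, 1396, 1405, 1400, 1393, 1399, 1387, 1384, 1391, 1403]
182 [1389, 1385, 1391, 1388, 1386, 1396, 1390, 1391, 1389, 1391, 1391, 1393, 1394, 1388, 1389, 1390, 1385, 1386, 1382, 1378, 1386, 1387, 1388, 1394]
183 [1379, 1381, 1382, 1386, 1381, 1384, 1386, 1382, 1377, 1382, 1382, 1385, 1377, 1381, 1379, 1378, 1370, 1378, 1378, 1384, 1373, 1388, 1380, 1389]
```

Run:
```python
from h import *
t=np.load("top0.npz")["p"].astype(float);s=np.load("scene0.npz")["p"].astype(float)
d=t[:,:,2]-t[:,:,0]
print(d[187:212,178:204].astype(int))
m=np.zeros(d.shape,bool);m[188:211,179:203]=1
# warm/grey region enclosed by blue
b=[x for x in blobs((d<35)&m,150,400)]
for a,c,mm in b:
    e=cv2.fitEllipse(cv2.findContours(mm.astype(np.uint8),0,1)[0][0]);print("top insert",a,c,e[0],e[1],cast("top",c,31+2),cast("top",c,36))
# scene dial+bezel
d2=s[:,:,2]-s[:,:,0]
print(d2[167:183,220:247].astype(int)); print(s[167:183,220:247,0].astype(int))
```

```text
[[ -1   0   1  10  16  36  46  48  47  48  48  48  48  47  49  47  48  48
   48  46  35  16   9   0  -2  -1]
 [ -1   0   2  26  41  46  47  47  48  47  47  48  48  48  48  47  48  48
   49  47  47  40  23   2  -1  -1]
 [  0   2  13  40  48  48  48  48  48  47  46  44  45  47  46  47  48  47
   48  47  47  47  38  14   1   0]
 [  0  12  35  46  47  48  47  47  44  38  28  16  17  26  31  41  46  47
   48  47  47  47  46  34  11   0]
 [  2  27  45  47  47  46  44  35  11 -10 -22 -35 -35 -26 -20  -1  26  42
   47  48  47  48  47  45  24   1]
 [ 12  39  46  47  47  40  14 -13 -35 -31 -25 -31 -32 -33 -37 -44 -22   5
   40  47  48  47  46  48  37  10]
 [ 26  45  46  46  40  13 -24 -35 -32 -17 -12 -13 -13 -15 -19 -30 -37 -33
    5  41  47  47  47  47  45  20]
 [ 31  46  46  44  23 -22 -34 -26 -15  -9  -9  -9  -9  -9 -10 -13 -26 -37
  -31  13  42  47  47  48  46  24]
 [ 32  45  46  38  -6 -38 -23 -14 -10  -9  -9  -9  -9  -9  -9  -8 -16 -27
  -47 -24  22  45  47  47  46  27]
 [ 38  45  43  22 -29 -31 -13  -9  -8  -9  -9  -9  -9  -9  -9  -8 -10 -15
  -35 -40   5  42  47  47  46  29]
 [ 41  45 
[... 4750 characters left out ...]
  34 126 214 207 192]
 [213 214 185  43   0   0  17  11   0   4  25   8  22  12   0   0  13  16
    0   0   0  18   0  38 132 195 186]
 [214 209 190  72   0  12   0   3   0   9   2  17  10  13  17   8   6   3
    0   0   0   8  23  68 127 197 197]
 [203 198 189 151  66   5   0   2   4   1   9   7   0  21  18   5   0   3
    0   0  33  67 133 204 194 191 193]
 [202 200 203 202 171  75  62  52   8   0   0   0   0   7   0   0   7  33
   64  68 133 211 210 192 173 180 189]
 [195 203 201 206 205 204 210 178  76  61  66  67  63  64  65  62  62 122
  204 208 201 198 176 151 156 182 193]
 [196 195 198 199 202 202 207 207 206 207 211 211 208 208 206 211 205 199
  203 202 189 174 173 177 172 190 195]]
```

Run:
```python
from h import *
i=cast("top",(189.7,199.05),31);print("insert",i)
print("tri bezel top",tri((189.7,199.05),(231,171.7)))
for a,b in(((268.5,212.8),(247.0,203.8)),((320,201.4),(280.3,224.4))):print("tri hole",tri(a,b))
# tool axes at start: R
from scipy.spatial.transform import Rotation as Ro
R=Ro.from_euler("xyz",[np.pi,0,2.8598]).as_matrix();print(R.round(4))
print(R.T@(np.array([i[0],i[1],0])-[173.7,600,0]))
```

```text
insert [492.60147685 213.75876731  31.        ]
tri bezel top (array([492.71335348, 213.82899269,  30.26290235]), np.float64(0.17489698287602562))
tri hole (array([446.53846369, -16.22971797,  18.54643568]), np.float64(0.5496030583394564))
tri hole (array([ 477.00379761, -169.39868114,   18.09289986]), np.float64(0.8036915805072884))
[[-0.9606  0.2781  0.    ]
 [ 0.2781  0.9606  0.    ]
 [ 0.      0.     -1.    ]]
[-4.13728725e+02 -2.82327794e+02 -3.45751830e-14]
```

Call:
move_arm(motion=[[0,0,-0.035,-0.042,-0.0388,0,0.052],[0,0,-0.07,-0.084,-0.0776,0,0.052],[0,0,-0.105,-0.126,-0.1164,0,0.052],[0,0,-0.14,-0.168,-0.1552,0,0.052],[0,0,-0.175,-0.21,-0.194,0,0.052],[0,0,-0.21,-0.252,-0.2328,0,0.052],[0,0,-0.245,-0.294,-0.2716,0,0.052],[0,0,-0.282,-0.336,-0.3104,0,0.052]], grip_force=60)

```text
clock: 1.1
eef_pos: [410.8, 207.0, 231.3]
tcp_rot: [3.142, 0.0, -3.14]
contact_force: [1.6, 0.7, -0.0]
opening: 0.607
grasp_force: 0.0
```

Call:
move_arm(motion=[[0,0,0,-0.02,-0.032,0.04,0.052],[0,0,0,-0.04,-0.065,0.08,0.052],[0,0,0,-0.059,-0.097,0.12,0.052],[0,0,0,-0.059,-0.097,0.17,0.052],[0,0,0,-0.059,-0.097,0.2,0.052],[0,0,0,-0.059,-0.097,0.215,0.052],[0,0,0,-0.059,-0.097,0.219,0.052],[0,0,0,-0.059,-0.097,0.219,0.052]])

```text
clock: 2.1
eef_pos: [469.8, 112.0, 12.9]
tcp_rot: [3.141, 0.001, -3.141]
contact_force: [-0.9, 0.0, 0.7]
opening: 0.609
grasp_force: 0.0
```

Call:
move_arm(motion=[[0,0,0,0,0,0.002,0.052],[0,0,0,0,0,0.004,0.052],[0,0,0,0,0,0.006,0.052],[0,0,0,0,0,0.008,0.052],[0,0,0,0,0,0.009,0.052],[0,0,0,0,0,0.01,0.052],[0,0,0,0,0,0.01,0.052]])

```text
clock: 2.98
eef_pos: [469.2, 111.7, 2.2]
tcp_rot: [-3.142, -0.0, -3.141]
contact_force: [0.1, -0.3, -0.4]
opening: 0.606
grasp_force: 0.0
```

Call:
move_arm(motion=[[0,0,0,0,0,0.001,0.052],[0,0,0,0,0,0.002,0.052],[0,0,0,0,0,0.003,0.052],[0,0,0,0,0,0.004,0.052],[0,0,0,0,0,0.004,0.052]])

```text
clock: 3.6
eef_pos: [469.2, 111.8, -1.8]
tcp_rot: [-3.142, -0.0, -3.141]
contact_force: [-0.4, 0.1, -0.5]
opening: 0.613
grasp_force: 0.0
```

Call:
move_arm(motion=[[0,0,0,0,0,0.001,0.052],[0,0,0,0,0,0.002,0.052],[0,0,0,0,0,0.003,0.052],[0,0,0,0,0,0.003,0.052]])

```text
clock: 4.1
eef_pos: [469.3, 111.8, -3.4]
tcp_rot: [3.142, 0.0, -3.141]
contact_force: [-5.1, -1.2, 24.2]
opening: 0.61
grasp_force: 12.2
```

Fingertip contact with the table came at TCP z ≈ −3.3, so at 52 mm opening the tips sit 3.3 mm above the TCP. Next I'll lift and go over the insert.

Call:
move_arm(motion=[[0,0,0,0,0,-0.04,0.052],[0,0,0,-0.005,0.02,-0.08,0.076],[0,0,0,-0.0233,0.06,-0.08,0.076],[0,0,0,-0.0233,0.102,-0.08,0.076],[0,0,0,-0.0233,0.102,-0.07,0.076],[0,0,0,-0.0233,0.102,-0.07,0.076]])

```text
clock: 4.85
eef_pos: [491.3, 213.1, 64.2]
tcp_rot: [-3.14, -0.002, -3.141]
contact_force: [-0.5, -0.3, -0.2]
opening: 0.891
grasp_force: 0.0
```

Run:
```python
from rig import grab_frame
import cv2,numpy as np
o=[]
for n,(x,y,w,h) in(("scene",(193,128,75,75)),("top",(150,160,75,75))):
    p,d=grab_frame(n); o.append(cv2.resize(p[y:y+h,x:x+w,::-1],(400,400),interpolation=cv2.INTER_CUBIC))
cv2.imwrite("pics/pre.png",np.hstack(o))
```

```text
(no output)
```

View pics/pre.png

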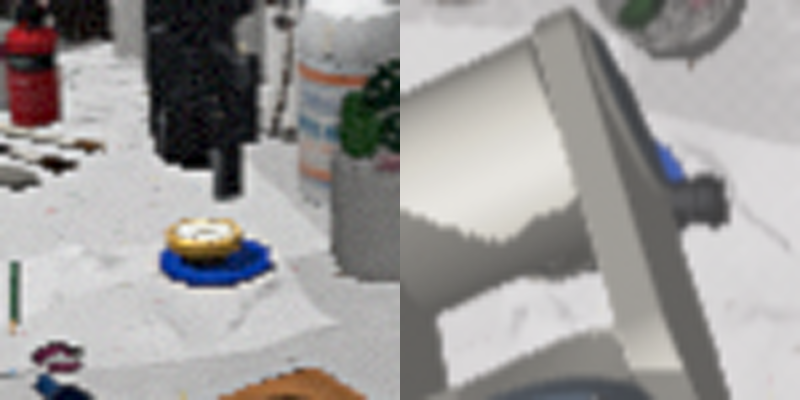

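In the scene crop the fingers stand straight above the insert (at crop (205,240)), and the top view is blocked by the arm. I'll descend and grip.

Call:
move_arm(motion=[[0,0,0,0,0,0.015,0.076],[0,0,0,0,0,0.03,0.076],[0,0,0,0,0,0.0385,0.076],[0,0,0,0,0,0.0415,0.076],[0,0,0,0,0,0.0415,0.076]], grip_force=40)

```text
clock: 5.58
eef_pos: [492.4, 213.8, 23.5]
tcp_rot: [-3.141, -0.0, -3.141]
contact_force: [-0.0, 0.3, -0.1]
opening: 0.89
grasp_force: 0.0
```

Call:
move_arm(motion=[[0,0,0,0,0,0,0.064],[0,0,0,0,0,0,0.056],[0,0,0,0,0,0,0.045],[0,0,0,0,0,0,0.045],[0,0,0,0,0,0,0.045]], grip_force=40)

```text
clock: 6.2
eef_pos: [492.8, 214.0, 24.6]
tcp_rot: [3.141, 0.001, -3.141]
contact_force: [-2.7, -0.2, 8.0]
opening: 0.585
grasp_force: 40.2
```

Call:
move_arm(motion=[[0,0,0,0,0,-0.005,0.045],[0,0,0,0,0,-0.015,0.045],[0,0,0,0,0,-0.03,0.045],[0,0,0,0,0,-0.04,0.045],[0,0,0,0,0,-0.04,0.045],[0,0,0,0,0,-0.04,0.045]])

```text
clock: 6.95
eef_pos: [492.4, 213.7, 63.7]
tcp_rot: [-3.142, -0.0, -3.141]
contact_force: [-0.4, -0.2, -0.8]
opening: 0.586
grasp_force: 41.6
```

Run:
```python
from rig import grab_frame,sensors
import cv2,numpy as np
p,d=grab_frame("scene");x,y,w,h=203,133,60,60
cv2.imwrite("pics/lift.png",cv2.resize(p[y:y+h,x:x+w,::-1],(600,600),interpolation=cv2.INTER_CUBIC))
print(sensors.sense())
```

```text
{'clock': 7.0, 'qpos': array([ 4.06679493e-01,  4.41164504e-01,  1.95017779e+00, -4.52214807e-05,
        7.50721847e-01, -1.16433492e+00]), 'qvel': array([ 2.28054767e-04,  6.53827492e-03,  2.87022452e-03, -6.45625181e-04,
       -1.52811878e-05, -7.23058711e-04]), 'joint_efforts': array([-9.01411531e-04, -5.69059825e+01, -2.39642179e+01, -2.04892704e-04,
       -8.53007863e-03, -1.26856554e-05]), 'eef_pos': array([492.28559494, 213.64374167,  63.53130229]), 'tcp_rot': array([-3.14137792e+00, -4.20885704e-04, -3.14134154e+00]), 'contact_force': array([-0.76225866, -0.60956196, -0.4863206 ]), 'wrist_torque': array([-0.0170397 , -0.01924972,  0.02212608]), 'grasp_force': 41.58258318901062, 'opening': 0.5895443235593651}
```

View pics/lift.png

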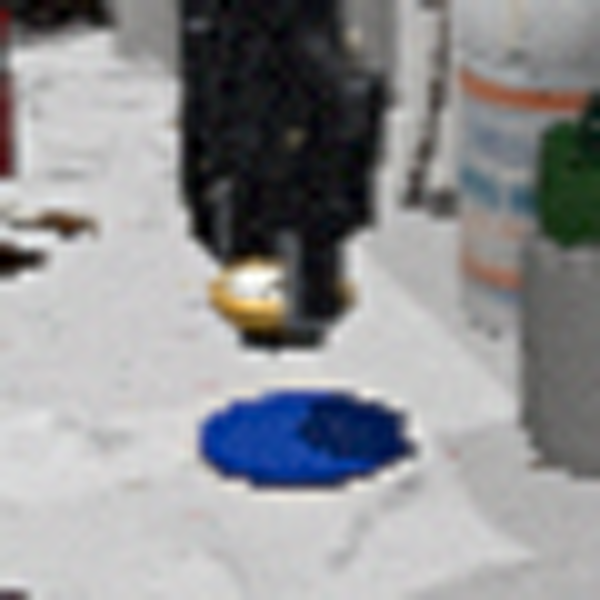

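The crop shows the insert held level at (282,300) with the dial up, and the blue coaster empty below at (305,440). Now to hole 1.

Call:
move_arm(motion=[[0,0,0,0.006,-0.03,0,0.045],[0,0,0,0.015,-0.075,0,0.045],[0,0,0,0.025,-0.125,0,0.045],[0,0,0,0.035,-0.175,0,0.045],[0,0,0,0.042,-0.215,0,0.045],[0,0,0,0.045,-0.2297,0,0.045],[0,0,0,0.045,-0.2297,0,0.045],[0,0,0,0.045,-0.2297,0,0.045]])

```text
clock: 8.0
eef_pos: [448.0, -15.1, 63.7]
tcp_rot: [3.141, 0.0, -3.141]
contact_force: [0.2, -0.4, -0.3]
opening: 0.587
grasp_force: 41.8
```

Run:
```python
from rig import grab_frame,sensors
import cv2,numpy as np
p,d=grab_frame("scene");x,y,w,h=212,153,90,90
cv2.imwrite("pics/h1.png",cv2.resize(p[y:y+h,x:x+w,::-1],(600,600),interpolation=cv2.INTER_CUBIC))
print(sensors.sense()["eef_pos"],sensors.sense()["contact_force"])
```

```text
[447.97536652 -14.95521896  63.74476903] [ 0.40922671 -0.15454037 -0.26263369]
```

View pics/h1.png

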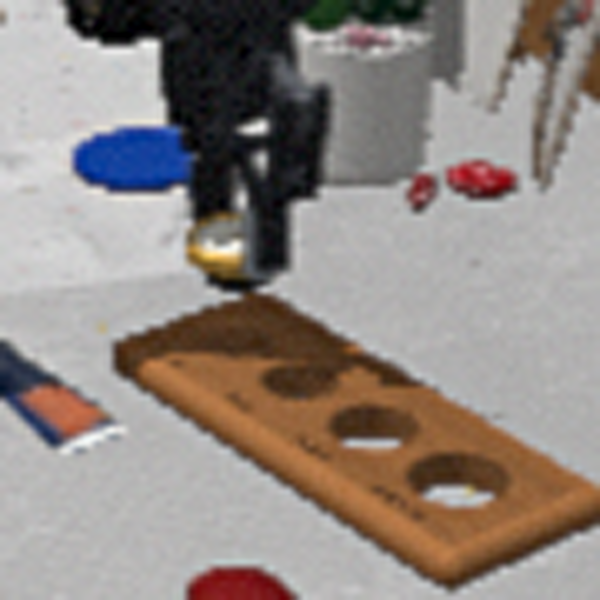

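The insert is above hole 1 (crop (237,245)), with holes 2 to 4 visible at (305,380), (373,425) and (458,480). Descending.

Call:
move_arm(motion=[[0,0,0,0.0007,-0.001,0.01,0.045],[0,0,0,0.0007,-0.001,0.022,0.045],[0,0,0,0.0007,-0.001,0.029,0.045],[0,0,0,0.0007,-0.001,0.0305,0.045],[0,0,0,0.0007,-0.001,0.0305,0.045]])

```text
clock: 8.68
eef_pos: [446.8, -16.9, 33.1]
tcp_rot: [3.142, -0.0, -3.141]
contact_force: [0.2, -1.4, -0.6]
opening: 0.584
grasp_force: 41.8
```

Call:
move_arm(motion=[[0,0,0,0,0,0.001,0.045],[0,0,0,0,0,0.002,0.045],[0,0,0,0,0,0.003,0.045],[0,0,0,0,0,0.0035,0.045],[0,0,0,0,0,0.0035,0.045]])

```text
clock: 9.3
eef_pos: [447.1, -17.0, 30.4]
tcp_rot: [-3.142, 0.0, -3.141]
contact_force: [-3.6, 0.0, 11.5]
opening: 0.585
grasp_force: 43.0
```

Hole 1 refuses: 11.5 N with the foot level with the board's top. Now hole 2.

Call:
move_arm(motion=[[0,0,0,0,0,-0.005,0.045],[0,0,0,0,0,-0.012,0.045],[0,0,0,-0.004,-0.02,-0.012,0.045],[0,0,0,-0.008,-0.04,-0.012,0.045],[0,0,0,-0.0094,-0.0463,-0.012,0.045],[0,0,0,-0.0094,-0.0463,-0.01,0.045],[0,0,0,-0.0094,-0.0463,-0.007,0.045],[0,0,0,-0.0094,-0.0463,-0.004,0.045]])

```text
clock: 10.3
eef_pos: [456.0, -62.8, 33.5]
tcp_rot: [3.142, -0.0, -3.141]
contact_force: [0.6, -0.0, -1.1]
opening: 0.584
grasp_force: 41.8
```

Run:
```python
from rig import sensors
s=sensors.sense();print(s["eef_pos"],s["contact_force"])
```

```text
[456.03878398 -62.75920658  33.49864451] [ 0.57475821 -0.00711916 -1.07218026]
```

Call:
move_arm(motion=[[0,0,0,-0.0004,-0.0003,0.001,0.045],[0,0,0,-0.0004,-0.0003,0.002,0.045],[0,0,0,-0.0004,-0.0003,0.003,0.045],[0,0,0,-0.0004,-0.0003,0.004,0.045],[0,0,0,-0.0004,-0.0003,0.0045,0.045],[0,0,0,-0.0004,-0.0003,0.0045,0.045]])

```text
clock: 11.05
eef_pos: [456.7, -63.5, 29.3]
tcp_rot: [3.142, -0.0, -3.141]
contact_force: [-0.6, -0.2, -1.1]
opening: 0.585
grasp_force: 41.8
```

No force with the foot already 1 mm below the level at which hole 1 stopped it, so it's entering. I'll continue slowly.

Call:
move_arm(motion=[[0,0,0,0,0,0.001,0.045],[0,0,0,0,0,0.002,0.045],[0,0,0,0,0,0.002,0.045]])

```text
clock: 11.42
eef_pos: [456.7, -63.3, 27.2]
tcp_rot: [3.141, 0.0, 3.142]
contact_force: [0.1, 2.3, -0.5]
opening: 0.586
grasp_force: 41.8
```

Call:
move_arm(motion=[[0,0,0,0,0,0.001,0.045],[0,0,0,0,0,0.002,0.045],[0,0,0,0,0,0.002,0.045]])

```text
clock: 11.8
eef_pos: [456.8, -63.3, 25.3]
tcp_rot: [3.141, 0.0, -3.142]
contact_force: [0.4, 5.1, 0.2]
opening: 0.583
grasp_force: 42.1
```

Call:
move_arm(motion=[[0,0,0,0,0.0004,0,0.045],[0,0,0,0,0.0004,0.001,0.045],[0,0,0,0,0.0004,0.002,0.045],[0,0,0,0,0.0004,0.002,0.045]], grip_force=60)

```text
clock: 12.3
eef_pos: [456.8, -62.8, 23.3]
tcp_rot: [3.141, 0.0, 3.141]
contact_force: [1.8, 8.1, 1.6]
opening: 0.577
grasp_force: 62.6
```

Call:
move_arm(motion=[[0,0,0,0,0,0.001,0.045],[0,0,0,0,0,0.002,0.045],[0,0,0,0,0,0.002,0.045]])

```text
clock: 12.68
eef_pos: [456.8, -62.6, 21.6]
tcp_rot: [3.141, 0.0, 3.141]
contact_force: [-0.4, 8.8, 9.0]
opening: 0.576
grasp_force: 63.4
```

The ribs resist with about 9 N, as they should in the right hole. I'll ease the side force and press home.

Call:
move_arm(motion=[[0,0,0,0,0.0005,0,0.045],[0,0,0,0,0.0005,0.001,0.045],[0,0,0,0,0.0005,0.002,0.045],[0,0,0,0,0.0005,0.002,0.045]])

```text
clock: 13.18
eef_pos: [456.9, -62.5, 19.9]
tcp_rot: [3.141, 0.0, -3.142]
contact_force: [-1.5, 4.0, 12.4]
opening: 0.577
grasp_force: 63.8
```

Call:
move_arm(motion=[[0,0,0,0,0,0.0007,0.045],[0,0,0,0,0,0.0014,0.045],[0,0,0,0,0,0.0014,0.045]])

```text
clock: 13.55
eef_pos: [456.9, -62.5, 18.7]
tcp_rot: [3.141, 0.0, -3.142]
contact_force: [-3.4, 5.4, 16.9]
opening: 0.576
grasp_force: 64.3
```

Call:
move_arm(motion=[[0,0,0,0,0,0.0005,0.045],[0,0,0,0,0,0.0005,0.045]])

```text
clock: 13.8
eef_pos: [456.9, -62.5, 18.6]
tcp_rot: [3.141, 0.0, -3.142]
contact_force: [-5.8, 6.3, 25.5]
opening: 0.576
grasp_force: 65.1
```

It stops hard at TCP 18.6, where "home" was predicted. I'll relieve, let go and check.

Call:
move_arm(motion=[[0,0,0,0,-0.0001,-0.001,0.045],[0,0,0,0,0,-0.001,0.054],[0,0,0,0,0,-0.001,0.064],[0,0,0,0,0,-0.001,0.074],[0,0,0,0,0,-0.001,0.08],[0,0,0,0,0,-0.001,0.08]])

```text
clock: 14.55
eef_pos: [456.6, -62.7, 18.3]
tcp_rot: [-3.142, -0.0, -3.141]
contact_force: [-0.0, 0.2, -0.1]
opening: 0.939
grasp_force: 0.0
```

Call:
move_arm(motion=[[0,0,0,0,0,-0.02,0.08],[0,0,0,0,0,-0.06,0.08],[0,0,0,0,0,-0.11,0.08],[0,0,0,0,0.04,-0.16,0.08],[0,0,0,0,0.1,-0.18,0.08],[0,0,0,0,0.16,-0.18,0.08],[0,0,0,0,0.2,-0.18,0.08],[0,0,0,0,0.2,-0.18,0.08]])

```text
clock: 15.55
eef_pos: [456.5, 139.6, 198.5]
tcp_rot: [3.141, 0.0, -3.138]
contact_force: [-0.3, -0.0, 0.1]
opening: 0.939
grasp_force: 0.0
```

Run:
```python
from rig import grab_frame,sensors
from h import *
t,d=grab_frame("top");p,ds=grab_frame("scene")
f=lambda q,x,y,w,h:cv2.resize(q[y:y+h,x:x+w,::-1],(400,400),interpolation=cv2.INTER_CUBIC)
cv2.imwrite("pics/end.png",np.hstack([f(p,222,183,72,60)[:, :],f(t,247,162,80,80)]))
print(sensors.sense()["eef_pos"])
g=lambda P,r=1:[(lambda q:np.median([world("scene",ds,(q[0]+a,q[1]+b))[2] for a in range(-r,r+1) for b in range(-r,r+1)]))(proj("scene",P))]
import itertools
print("dial z",g([456.5,-63.5,30]),"board z",g([461,-90,20],0),g([451,-40,20],0),"table",g([400,20,0]))
```

```text
[456.2956065  137.329373   198.18836188]
dial z [np.float64(27.770965853009443)] board z [np.float64(18.236289520503874)] [np.float64(28.334756426150648)] table [np.float64(8.56719798042127)]
```

View pics/end.png

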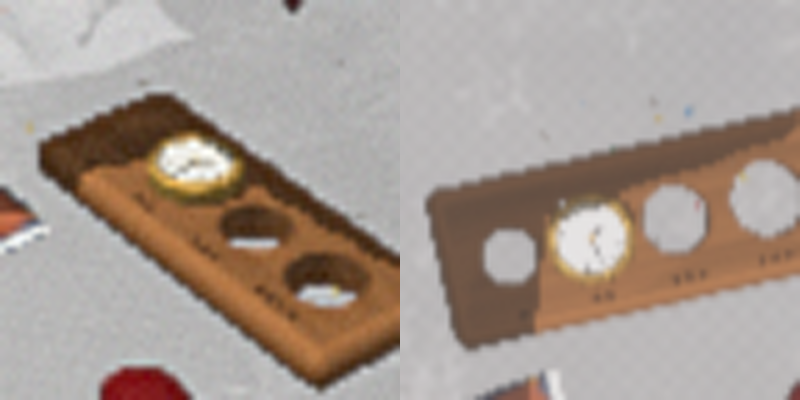

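The crops show the insert level in the second hole (two dots), with its bezel on the wood at (195,165) and (592,238). The dial stands about 9.5 mm above the board, against 10 mm expected, and the gripper is well clear.

```bash
python3 -c "
from rig import order;print(order.sign_off())"
```

```text
the job is handed in; nothing more can be done
None
```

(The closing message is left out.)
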